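Close up a row of rail modules and bolt it in

ROBOT

A 6-joint arm with a two-finger parallel gripper is mounted at the origin on the work surface. World frame = base frame: x ahead of the robot, y to its left, z up, the work surface at z = 0. Lengths are in mm, angles in rad, forces in N, time in s.
With the tool pointing down it reaches from about 275 to 1000 mm from the base axis. Payload 8.4 kg.
Tool frame: the origin (TCP) lies at the centre of the arm's flange, where the gripper is bolted on; the fingertips stand 173 mm ahead of it and the grasp point (between the pads) lies 155 mm ahead of it (tcp_to_tips is the distance from the TCP to the fingertips, in mm); z points along the fingers, x is the direction in which the jaws open and shut, and the axes are right-handed (so a half turn about z gives the same grasp; the last joint's range is limited). The gripper opens to 85 mm and grips with 20 to 120 N. Pads are 22 mm wide; open, the fingers measure 114 mm over their backs; the gripper's body (76 mm by 85 mm) begins 54 mm behind the grasp point. The pads swing forward as they close: fully open they stand 13 mm farther back than shut.
Start: joints at [1.335, 0.353, 1.633, -0, 1.155, -0.002], TCP at [144.796, 608, 404.681] pointing down, gripper open.
Joint ranges: [-2.63, 2.63], [-0.92, 2.1], [0.06, 2.66], [-1.3, 4.44], [0, 2.69], [-3.02, 3.02]. Speed limits (rad/s): [2.22, 2.22, 2.79, 3.14, 3.14, 3.14].

INTERFACE

Orientations are given as [roll, pitch, yaw] about the fixed x, y, z axes, in that order (R = Rz(yaw) Ry(pitch) Rx(roll)).
In Python, from rig import sense, grab_frame, camera_info, sign_off, tcp_to_tips gives the robot as it stands.
- The arm moves only by the shell command python3 -m creep 'ROWS' [FORCE]. ROWS is text: rows parted by semicolons, each of 5 numbers parted by spaces: the opening in per cent of the stroke, from 0 (shut) to 100 (fully open), then the shift along the tool's x, y, z in cm, then the turn about the tool's z in degrees. In form: fingers tx ty tz roll; .... A call has 1 to 20 rows; each row is the pose to reach, as a shift and turn from the pose measured when the call began, along the tool's axes at that moment; what a row does not reach only later rows make up. A row lasts 1/10 s, in which the tool goes at most 50 mm and 8.59 degrees, less where a joint would pass 70% of its speed; a pose out of reach is approached as far as the arm can. A call with a gripper value outside its range is refused whole. The fingers move at their own pace and stop on an object; FORCE is the grip in N (left out, the last holds). Time passes only in rows, so rows that repeat a pose let the fingers close. It gives the time, the measured TCP pose, the force and the opening at its end, in the units of the state.
- sense(): the state, without advancing time (a new reading comes with each control period).
- grab_frame(name): name is "side" or "top"; returns (picture, depth): 384x512x3 uint8, blue, green, red; 384x512 float32, mm along the optical axis (not along the pixel's ray), 0 where there is no reading.
- camera_info(name): a dict with "vertical_fov" (degrees; the focal length in pixels is half the picture's height over the tangent of half this angle, whatever the lens; pixels are square), "cx", "cy" (the principal point, pixels), "D" ([k1, k2, p1, p2, k3] as OpenCV has them; the pictures are not rectified), "world_to_cam" (4x4, takes a point from world to camera coordinates). Camera axes: x right, y down, z forward; pixel columns grow to the right and rows downward; lengths in mm; the calibration is good to about 2 mm. A picture is of the moment at which its call begins. camera_info takes no time and is no camera call.
- sign_off(): hands the job in, once; it reports no verdict.
The state is a dict: "clock": time; "qpos": joint angles; "qvel": joint speeds; "joint_efforts": joint torques, N m; "eef_pos": TCP position; "tcp_rot": TCP orientation; "contact_force": force on the tool from outside, world axes, zero at the start; "wrist_torque": the same for the moment, N m; "opening": opening from 0.0 (shut) to 1.0 (fully open).
Only numpy, scipy, OpenCV 4.12 (cv2) and the standard library are available. Lean on these libraries where they do the work, as an engineer would, in place of code of your own. Each camera call takes 0.05 s, during which the arm holds its last target.

TASK

Push the row of four modules along the rail, all together as one touching row, until it is hard up against the end stop; then push the locking bolt by its thumb tab fully across behind the row. Only push: do not lift or tip any module off the rail or let the row come apart, leave the other things on the bench alone, and finish with the robot clear of everything.

Things in the scene. Friction and masses are not known exactly. Their poses are not given: they have to be found in the camera images.
- rail: Fixed grey plate 380 x 100 x 8 mm with an aluminium rail on it, 35 mm wide, 370 long, top 18 mm above the bench. Origin: middle of the rail, at bench level; x along the rail to the end stop, y across it to the bolt's side, z up. The row of four is 144 mm long: home, its rear module's centre is at x = 24 mm, its rear face at x = 6 mm. Behind the row the rail is empty.
- stop_face (a point): Middle of the rail-side face of the end stop, a dark steel block 66 mm wide, 20 thick, top 64 mm above the bench, fixed at one end of the rail. In the rail's frame it lies at x = 150 mm, y = 0, 41 mm above the bench.
- bolt (a joint): Travel in m of the locking bolt, a steel bar sliding across the rail towards the rail's -y; 10 mm wide, centre at x = -3 mm in the rail's frame, 24 to 35 mm above the bench. 0: drawn back, nose at y = 46 mm, clear of the modules. 0.050: end of travel, nose at y = -4 mm, behind the row. Starts at 0 to 0.006. Needs about 3 N, stays where left; a module in its way blocks it.
- bolt_tab (a point): Top centre of the bolt's upright thumb tab: 22 mm along the rail, 8 mm thick, 35 to 71 mm above the bench. In the rail's frame x = -3 mm, y = 100 mm at joint 0 and 50 mm at 0.050. The bar runs on 34 mm outward of the tab, between two dark guides 34 mm high (y = 51 to 137 mm): a finger outside the tab must stay above 36 mm.
- mod_switch: White plastic module straddling the rail loosely (1.5 mm side play); body 36 mm along the rail, 66 across, 40 tall, 150 g; on top a low white pedestal with a black rocker bar, 15 mm tall in all. Origin: centre of the face resting on the rail's top, 18 mm above the bench; x along the rail to the stop, y across, z up. Its place in the row varies.
- mod_relay: White plastic module straddling the rail loosely (1.5 mm side play); body 36 mm along the rail, 66 across, 40 tall, 150 g; on top a clear 30 x 50 mm cover, 14 mm tall, over a copper-coloured coil. Origin: centre of the face resting on the rail's top, 18 mm above the bench; x along the rail to the stop, y across, z up. Its place in the row varies.
- mod_socket: White plastic module straddling the rail loosely (1.5 mm side play); body 36 mm along the rail, 66 across, 40 tall, 150 g; on top a round 32 mm boss with a black face, 8 mm tall. Origin: centre of the face resting on the rail's top, 18 mm above the bench; x along the rail to the stop, y across, z up. Its place in the row varies.
- mod_terminal: White plastic module straddling the rail loosely (1.5 mm side play); body 36 mm along the rail, 66 across, 40 tall, 150 g; on top six round 12 mm screw heads, 4 mm tall. Origin: centre of the face resting on the rail's top, 18 mm above the bench; x along the rail to the stop, y across, z up. Its place in the row varies.
- reel: Bystander: empty grey wire reel, 60 mm diameter, 40 mm tall, standing on the bench; origin centre of its underside.
- flux: Bystander: small bottle, 44 mm diameter, 110 mm tall; origin centre of its underside.
- driver: Bystander: screwdriver 190 mm long lying on the bench; origin at bench level near its middle, x along it.
- meter: Bystander: black hand meter, 75 x 140 mm, 40 mm tall with its dial, lying on the bench; origin centre of its underside.
There are look-alikes about, which are no part of the job. Leave any blue or purple look-alike of the mod_relay alone.

How it is judged (in metres and radians):
On the way, in this order (a step that is already met when the one before it is completed fails the run):
1. the whole row is against the end stop (x of each of mod_switch, mod_relay, mod_socket, mod_terminal in the frame of rail above 0.021 m), for 0.2 s.
2. the bolt is pushed across behind the row (value of joint bolt above 0.042 m), for 0.2 s.
At the end, for the whole second after the job is handed in: All four modules sit level on the rail at rest, packed against the end stop (the rear one no more than 3 mm short of fully home), and the bolt has travelled more than 42 of its 50 mm (all of step 1 and z of each of mod_switch, mod_relay, mod_socket, mod_terminal in the frame of rail below 0.022 m and angle between each of mod_switch, mod_relay, mod_socket, mod_terminal's own z axis and vertical below 0.08 rad and linear speed of each of mod_switch, mod_relay, mod_socket, mod_terminal below 0.01 m/s and value of joint bolt above 0.042 m); the robot touches nothing.
It fails at once if a module is lifted or tipped off the rail (z of any of mod_switch, mod_relay, mod_socket, mod_terminal in the frame of rail above 0.026 m or angle between any of mod_switch, mod_relay, mod_socket, mod_terminal's own z axis and vertical above 0.3 rad).
It fails at once if the row comes apart: gaps of more than about 12 mm in all between the modules (horizontal distance between mod_switch and mod_relay above 0.12 m or horizontal distance between any of mod_switch, mod_relay and mod_socket above 0.12 m or horizontal distance between any of mod_switch, mod_relay, mod_socket and mod_terminal above 0.12 m).
It fails at once if a bystander is moved by more than 20 mm (distance of any of reel, flux, driver, meter from where it was at the start of the episode above 0.02 m).
It also fails if it takes over 48 s, if anything falls off the work surface, if the arm or the gripper's body presses on something with over 40 N, if the wrist force passes 120 N, or if a joint passes its speed limit or range.

## Working session

There is one attempt and no reset: what is moved stays moved. The work goes in short steps, Python scripts to look and compute and a shell command to move; the robot and the scene stay as the last step left them, time stands still between calls to the robot, and variables do not carry over. Pictures are saved under pics/ and viewed, and the job is handed in when it is done.

```bash
mkdir -p pics; python3 - <<'E'
from rig import *
import cv2
for n in("top","side"):
    p,d=grab_frame(n); cv2.imwrite(f"pics/{n}0.png",p); 
    import numpy as np; np.save(f"pics/{n}0.npy",d); print(n,camera_info(n))
print(sense())
E
```

```text
top {'vertical_fov': 52.03834522483601, 'cx': 256.7290671099567, 'cy': 194.40996755665725, 'D': array([-0.09816219,  0.        ,  0.        ,  0.        ,  0.        ]), 'world_to_cam': array([[ 2.87941842e-02, -9.99548814e-01, -8.54768568e-03,
         5.52982635e+00],
       [-9.86200319e-01, -2.70128613e-02, -1.63337796e-01,
         5.58285456e+02],
       [ 1.63033203e-01,  1.31329089e-02, -9.86533173e-01,
         9.79005552e+02],
       [ 0.00000000e+00,  0.00000000e+00,  0.00000000e+00,
         1.00000000e+00]])}
side {'vertical_fov': 47.31145870881309, 'cx': 250.51957326759143, 'cy': 188.15279915588002, 'D': array([-0.00960826,  0.        ,  0.        ,  0.        ,  0.        ]), 'world_to_cam': array([[-9.97245552e-01, -7.19478960e-02, -1.80224769e-02,
         5.53258531e+02],
       [-3.92082071e-02,  7.17625915e-01, -6.95324214e-01,
         7.34394425e+01],
       [ 6.29605107e-02, -6.92702351e-01, -7.18470200e-01,
         1.28637343e+03],
       [ 0.00000000e+00,  0.00000000e+00,  0.00000000e+00,
         1.00000000e+00]])}
{'clock': 0.1, 'qpos': array([ 1.33458588e+00,  3.53581517e-01,  1.63405490e+00, -1.57572981e-05,
        1.15520166e+00, -2.38576350e-03]), 'qvel': array([ 0.00042948, -0.00033046, -0.00118615,  0.00179582,  0.00167253,
       -0.00061635]), 'joint_efforts': array([ 6.52522376e-04, -6.06361127e+01, -3.42825508e+01, -8.07512129e-05,
        3.99465222e-03, -1.94149942e-05]), 'eef_pos': array([144.75711385, 607.7900575 , 404.03705836]), 'tcp_rot': array([3.14158122e+00, 1.24546112e-03, 1.33697800e+00]), 'contact_force': array([-1.8838915 , -0.09786265,  0.34329943]), 'wrist_torque': array([-0.00742391, -0.07240165,  0.00968339]), 'opening': 0.9980882636578328}
```

View pics/top0.png

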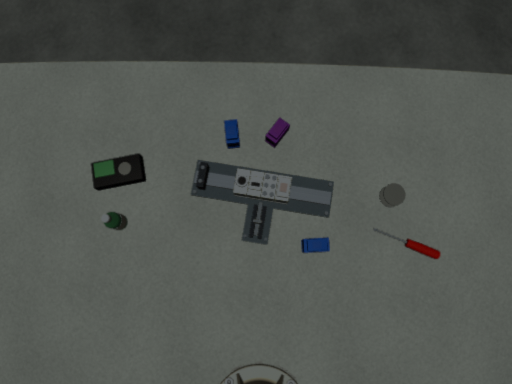

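View pics/side0.png

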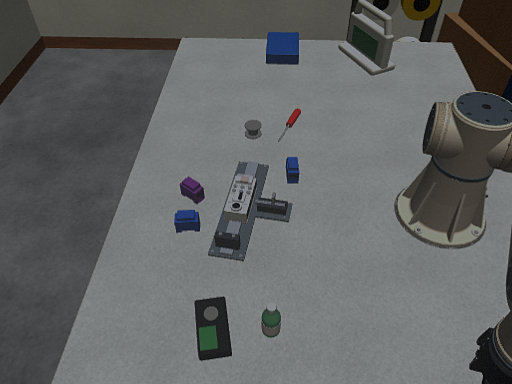

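```bash
python3 - <<'E'
import cv2,numpy as np
p=cv2.imread("pics/top0.png"); c=p[150:255,180:345]
g=(255*(c/255.)**0.6).astype('uint8')
cv2.imwrite("pics/topc.png",cv2.resize(g,None,fx=4.8,fy=4.8,interpolation=cv2.INTER_CUBIC))
p=cv2.imread("pics/side0.png"); c=p[150:270,200:310]
g=(255*(c/255.)**0.6).astype('uint8')
cv2.imwrite("pics/sidec.png",cv2.resize(g,None,fx=5,fy=5,interpolation=cv2.INTER_CUBIC))
E
```

```text
(no output)
```

View pics/topc.png

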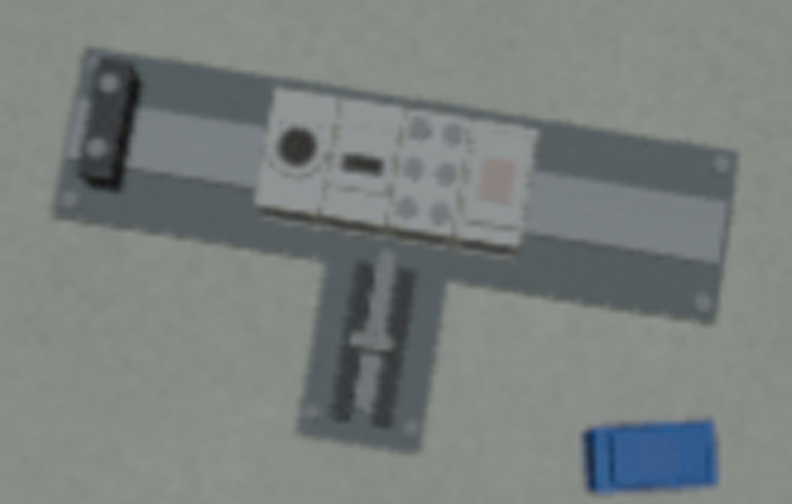

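View pics/sidec.png

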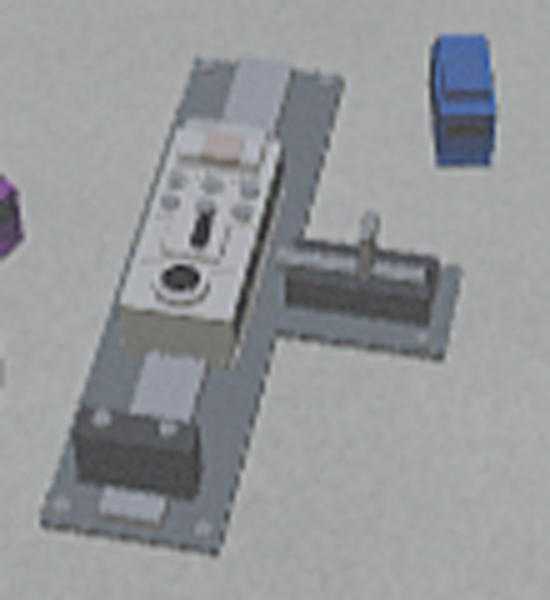

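```bash
cat > h.py <<'E'
import numpy as np,cv2
from rig import camera_info
def cam(n):
    c=camera_info(n);f=192/np.tan(np.radians(c["vertical_fov"]/2))
    return np.array([[f,0,c["cx"]],[0,f,c["cy"]],[0,0,1]]),np.array(c["D"]),np.array(c["world_to_cam"])
def ray(n,uv,z):
    K,D,T=cam(n);q=cv2.undistortPoints(np.array(uv,float).reshape(-1,1,2),K,D)[:,0]
    R,t=T[:3,:3],T[:3,3];o=-R.T@t
    d=np.c_[q,np.ones(len(q))]@R
    return o+d*((z-o[2])/d[:,2])[:,None]
def proj(n,P):
    K,D,T=cam(n);return cv2.projectPoints(np.array(P,float).reshape(-1,1,3),cv2.Rodrigues(T[:3,:3])[0],T[:3,3],K,D)[0][:,0]
def fit(M,W):
    mc,wc=M.mean(0),W.mean(0);a=M-mc;b=W-wc
    th=np.arctan2((a[:,0]*b[:,1]-a[:,1]*b[:,0]).sum(),(a*b).sum());c,s=np.cos(th),np.sin(th);R=np.array([[c,-s],[s,c]])
    return th,wc-R@mc,R
E
python3 - <<'E'
from h import *
M=np.array([[190,-50],[-190,-50],[-190,50],[190,50.]])
T=np.array([[88,48],[738,150],[715,323],[55,218]])/4.8-.4+[180,150]
S=np.array([[42,525],[195,58],[343,78],[220,552]])/5-.4+[200,150]
for n,px in(("top",T),("side",S)):
    W=ray(n,px,8)[:,:2];th,t,R=fit(M,W);print(n,th,t,(W-(M@R.T+t)).round(1).tolist())
    def rl(p,z): return ((ray(n,p,z)[:,:2]-t)@R).round(1).tolist()
    if n=="top":
        q=lambda l:np.array(l)/4.8-.4+[180,150]
        print("row top front corners, rear",rl(q([[273,87],[258,207],[538,128],[520,245]]),58))
        print("tab",rl(q([[372,337],[348,342],[395,342]]),71),"stop top",rl(q([[112,80],[138,72],[122,188]]),64))
    else:
        q=lambda l:np.array(l)/5-.4+[200,150]
        print("tab",rl(q([[370,215]]),71),"row front, rear",rl(q([[120,315],[235,335],[180,122],[282,142]]),58))
E
```

```text
top 1.438743232752746 [582.55578625   6.91668646] [[-0.2, -2.2], [0.2, 2.1], [0.4, 2.1], [-0.4, -2.0]]
row top front corners, rear [[73.9, -33.0], [70.7, 33.5], [-71.4, -33.2], [-71.2, 31.6]]
tab [[-1.2, 94.1], [10.7, 98.7], [-13.6, 94.8]] stop top [[160.2, -21.7], [147.1, -28.3], [144.0, 35.8]]
side 1.4408839023240658 [582.87711013  10.0138663 ] [[-0.7, 0.5], [-0.4, -0.6], [0.4, 0.7], [0.6, -0.7]]
tab [[-11.7, 95.9]] row front, rear [[77.8, -30.6], [80.2, 35.7], [-79.6, -32.2], [-74.0, 32.1]]
```

```bash
cat >> h.py <<'E'
from scipy.spatial.transform import Rotation as Ro
TH=1.440;T0=np.array([582.7,8.5]);RR=np.array([[np.cos(TH),-np.sin(TH)],[np.sin(TH),np.cos(TH)]])
def go(rx,ry,tipz,yaw=None):
    from rig import sense
    s=sense();A=Ro.from_euler('xyz',s['tcp_rot']);p=s['eef_pos']
    w=np.r_[T0+RR@[rx,ry],tipz+173]
    print("rail now",((p[:2]-T0)@RR).round(1),"tipz",p[2]-173,"yaw",s['tcp_rot'].round(4),"F",s['contact_force'].round(1),s['clock'])
    print("shift cm",(A.inv().apply(w-p)/10).round(2), "turn deg", None if yaw is None else np.degrees(s['tcp_rot'][2]-yaw))
E
python3 - <<'E'
from h import *
go(-115,0,150,TH-np.pi/2)
E
```

```text
rail now [537.1 512.4] tipz 231.03705835719296 yaw [3.1416e+00 1.2000e-03 1.3370e+00] F [-1.9 -0.1  0.3] 0.1
shift cm [-59.58  57.67   8.18] turn deg 84.09727438591379
```

```bash
python3 -m creep '0 -59.6 57.7 6 84; 0 -59.6 57.7 6 84; 0 -59.6 57.7 6 84; 0 -59.6 57.7 6 84; 0 -59.6 57.7 6 84; 0 -59.6 57.7 6 84; 0 -59.6 57.7 6 84; 0 -59.6 57.7 6 84; 0 -59.6 57.7 6 84; 0 -59.6 57.7 6 84; 0 -59.6 57.7 6 84; 0 -59.6 57.7 6 84; 0 -59.6 57.7 6 84; 0 -59.6 57.7 6 84; 0 -59.6 57.7 6 84; 0 -59.6 57.7 6 84; 0 -59.6 57.7 6 84; 0 -59.6 57.7 6 84; 0 -59.6 57.7 6 84; 0 -59.6 57.7 6 84'; python3 - <<'E'
from h import *
go(-115,0,28,TH-np.pi/2)
E
```

```text
clock: 2.1
eef_pos: [567.3, -105.0, 344.5]
tcp_rot: [3.141, 0.001, -0.129]
contact_force: [1.3, -0.1, -0.3]
opening: -0.0
rail now [-114.5    0.5] tipz 171.48554383438903 yaw [ 3.1406e+00  1.3000e-03 -1.2870e-01] F [ 1.3 -0.1 -0.3] 2.1
shift cm [ 0.06  0.04 14.35] turn deg 0.12013637761697372
```

```bash
python3 -m creep '0 0 0 5 0; 0 0 0 9 0; 0 0 0 12 0; 0 0 0 14.2 0; 0 0 0 14.2 0; 0 0 0 14.2 0'; python3 - <<'E'
from h import *
from rig import *
go(-85,0,28,TH-np.pi/2)
for n,(a,b,c,d) in(("top",(150,255,180,345)),("side",(120,270,200,310))):
    p,_=grab_frame(n);g=(255*(p[a:b,c:d]/255.)**.6).astype('uint8')
    cv2.imwrite(f"pics/{n}1.png",cv2.resize(g,None,fx=4,fy=4,interpolation=cv2.INTER_CUBIC))
E
```

```text
clock: 2.7
eef_pos: [567.0, -104.2, 203.0]
tcp_rot: [3.141, 0.002, -0.127]
contact_force: [-0.0, -0.2, 0.3]
opening: -0.001
rail now [-113.8    0.9] tipz 30.023647345416748 yaw [ 3.1407e+00  1.7000e-03 -1.2750e-01] F [-0.  -0.2  0.3] 2.7
shift cm [ 0.1  -2.88  0.2 ] turn deg 0.18919205165854303
```

View pics/top1.png

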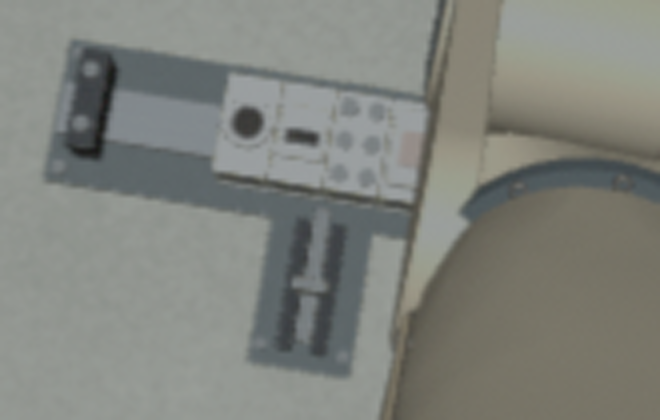

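View pics/side1.png

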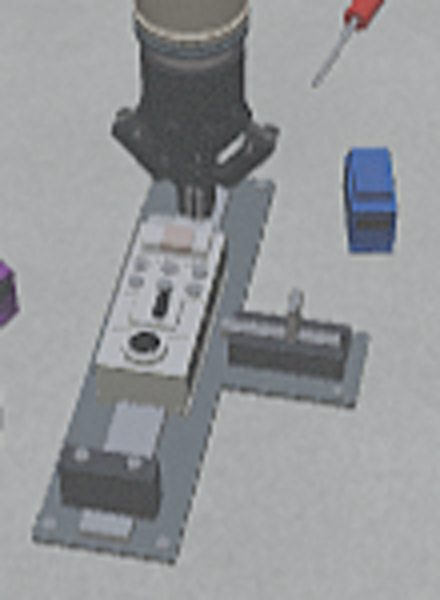

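```bash
python3 -m creep '0 0 -0.8 0 0; 0 0 -1.6 0 0; 0 0.1 -2 0.2 0; 0 0.1 -2.2 0.2 0; 0 0.1 -2.4 0.2 0; 0 0.1 -2.6 0.2 0; 0 0.1 -2.8 0.2 0; 0 0.1 -3 0.2 0; 0 0.1 -3.2 0.2 0; 0 0.1 -3.4 0.2 0; 0 0.1 -3.6 0.2 0; 0 0.1 -3.8 0.2 0;  0 0.1 -4 0.2 0; 0 0.1 -4 0.2 0'; python3 - <<'E'
from h import *
from rig import *
go(-5,0,28,TH-np.pi/2)
for n,(a,b,c,d) in(("top",(150,255,180,345)),("side",(120,270,200,310))):
    p,_=grab_frame(n);g=(255*(p[a:b,c:d]/255.)**.6).astype('uint8')
    cv2.imwrite(f"pics/{n}2.png",cv2.resize(g,None,fx=4,fy=4,interpolation=cv2.INTER_CUBIC))
E
```

```text
clock: 4.2
eef_pos: [573.8, -64.8, 202.0]
tcp_rot: [3.141, -0.001, -0.128]
contact_force: [-0.0, -1.6, -1.1]
opening: -0.001
rail now [-73.8  -0.8] tipz 29.02791462424389 yaw [ 3.1408e+00 -9.0000e-04 -1.2790e-01] F [-0.  -1.6 -1.1] 4.2
shift cm [-0.06 -6.88  0.1 ] turn deg 0.16750621924113077
```

View pics/side2.png

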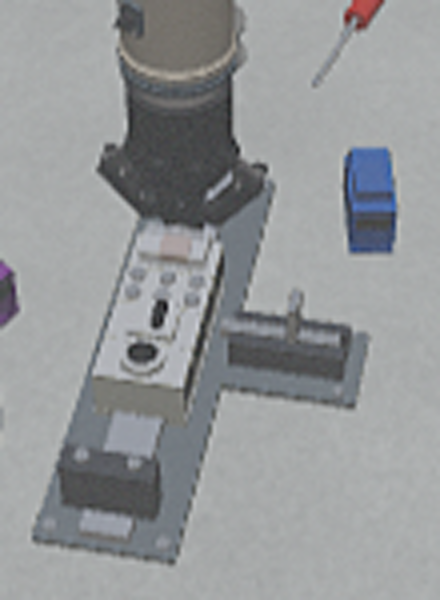

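View pics/top2.png

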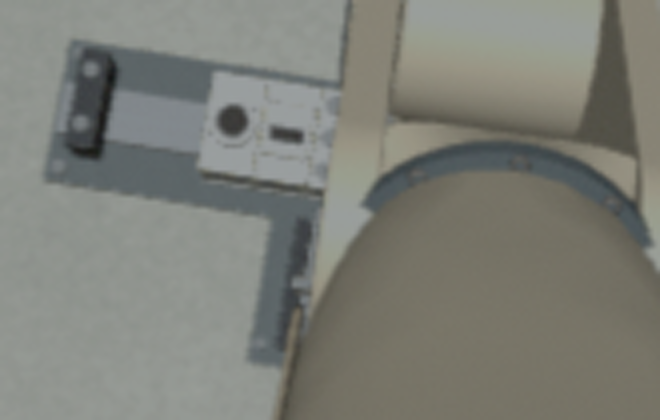

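```bash
python3 -m creep '0 0 -0.2 0 0; 0 0 -0.5 0 0; 0 0 -0.8 0 0; 0 0 -1.1 0 0; 0 0 -1.4 0 0; 0 0 -1.7 0 0; 0 0 -2 0 0; 0 0 -2.3 0 0; 0 0 -2.6 0 0; 0 0 -2.9 0 0; 0 0 -3.2 0 0; 0 0 -3.5 0 0; 0 0 -3.8 0 0; 0 0 -4.1 0 0; 0 0 -4.4 0 0; 0 0 -4.7 0 0; 0 0 -5 0 0; 0 0 -5.3 0 0; 0 0 -5.6 0 0; 0 0 -5.8 0 0'; python3 - <<'E'
from h import *
from rig import *
go(-5,0,28,TH-np.pi/2)
for n,(a,b,c,d) in(("side",(120,270,200,310)),):
    p,_=grab_frame(n);g=(255*(p[a:b,c:d]/255.)**.6).astype('uint8')
    cv2.imwrite(f"pics/{n}3.png",cv2.resize(g,None,fx=4,fy=4,interpolation=cv2.INTER_CUBIC))
E
```

```text
clock: 6.3
eef_pos: [581.3, -7.1, 202.0]
tcp_rot: [3.141, -0.001, -0.128]
contact_force: [-0.5, -4.9, 1.3]
opening: -0.0
rail now [-15.6  -0.6] tipz 29.047011409739355 yaw [ 3.1409e+00 -9.0000e-04 -1.2790e-01] F [-0.5 -4.9  1.3] 6.3
shift cm [-0.06 -1.06  0.1 ] turn deg 0.16785759252674126
```

View pics/side3.png

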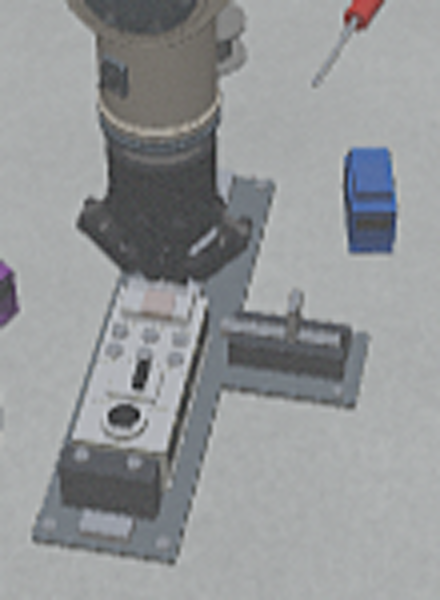

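Row nearly at the stop, still together. Push the last ~1 cm in small steps, watching the force.

```bash
python3 -m creep '0 0 -0.1 0 0; 0 0 -0.2 0 0; 0 0 -0.3 0 0; 0 0 -0.4 0 0; 0 0 -0.5 0 0; 0 0 -0.6 0 0; 0 0 -0.7 0 0'; python3 -c "
from h import *
go(-5,0,28)"
```

```text
clock: 7.05
eef_pos: [582.2, 0.1, 202.0]
tcp_rot: [3.141, -0.001, -0.128]
contact_force: [-0.5, -5.6, 1.5]
opening: 0.001
rail now [-8.4 -0.6] tipz 29.012161627523255 yaw [ 3.141e+00 -9.000e-04 -1.279e-01] F [-0.5 -5.6  1.5] 7.05
shift cm [-0.06 -0.34  0.1 ] turn deg None
```

```bash
python3 -m creep '0 0 -0.1 0 0; 0 0 -0.2 0 0; 0 0 -0.3 0 0'; python3 -c "
from h import *
go(-5,0,28)"
```

```text
clock: 7.35
eef_pos: [582.5, 2.9, 202.0]
tcp_rot: [3.14, -0.001, -0.128]
contact_force: [-1.2, -12.3, 2.7]
opening: -0.005
rail now [-5.5 -0.6] tipz 29.027093885397136 yaw [ 3.1404e+00 -8.0000e-04 -1.2750e-01] F [ -1.2 -12.3   2.7] 7.35
shift cm [-0.06 -0.05  0.1 ] turn deg None
```

```bash
python3 -m creep '0 0 -0.05 0 0; 0 0 -0.1 0 0'; python3 -m creep '0 0 -0.05 0 0; 0 0 -0.05 0 0; 0 0 -0.05 0 0'; python3 -c "
from h import *
go(-5,0,28)"
```

```text
clock: 7.55
eef_pos: [582.6, 3.2, 202.0]
tcp_rot: [3.139, -0.001, -0.127]
contact_force: [-1.3, -14.5, 2.5]
opening: -0.004
clock: 7.85
eef_pos: [582.6, 3.3, 202.0]
tcp_rot: [3.138, -0.001, -0.127]
contact_force: [-0.1, -8.1, 1.8]
opening: 0.005
rail now [-5.2 -0.6] tipz 29.045921778464418 yaw [ 3.1382e+00 -6.0000e-04 -1.2660e-01] F [-0.1 -8.1  1.8] 7.85
shift cm [-0.06 -0.02  0.1 ] turn deg None
```

```bash
python3 -m creep '0 0 -0.15 0 0; 0 0 -0.3 0 0; 0 0 -0.3 0 0'; python3 -c "
from h import *
go(-40,0,28)"
```

```text
clock: 8.15
eef_pos: [582.4, 4.2, 202.1]
tcp_rot: [3.134, 0.001, -0.125]
contact_force: [-3.9, -23.1, 4.5]
opening: -0.002
rail now [-4.3 -0.3] tipz 29.08574423583238 yaw [ 3.1343e+00  6.0000e-04 -1.2510e-01] F [ -3.9 -23.1   4.5] 8.15
shift cm [-0.05  3.57  0.13] turn deg None
```

```bash
python3 -m creep '0 0 0.6 0 0; 0 0 1.6 0 0; 0 0 3 0 0; 0 0 4 0 0; 0 0 4 -3 0; 0 0 4 -8 0; 0 0 4 -12 0; 0 0 4 -12 0'; python3 - <<'E'
from h import *
from rig import *
go(-3,140,130,TH)
for n,(a,b,c,d) in(("side",(120,270,200,310)),):
    p,_=grab_frame(n);g=(255*(p[a:b,c:d]/255.)**.6).astype('uint8')
    cv2.imwrite(f"pics/{n}4.png",cv2.resize(g,None,fx=4,fy=4,interpolation=cv2.INTER_CUBIC))
E
```

```text
clock: 8.95
eef_pos: [579.6, -35.3, 328.1]
tcp_rot: [3.135, -0.009, -0.126]
contact_force: [0.3, 1.3, 0.3]
opening: 0.002
rail now [-43.8  -2.6] tipz 155.0613983746219 yaw [ 3.1352 -0.0088 -0.1256] F [0.3 1.3 0.3] 8.95
shift cm [-14.26  -4.17   2.35] turn deg -89.70230817933046
```

View pics/side4.png

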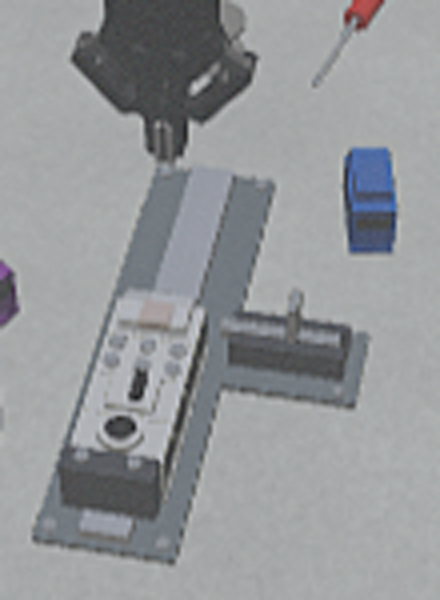

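```bash
python3 -m creep '0 -14.3 -4.2 2 -89; 0 -14.3 -4.2 2 -89; 0 -14.3 -4.2 2 -89; 0 -14.3 -4.2 2 -89; 0 -14.3 -4.2 2 -89; 0 -14.3 -4.2 2 -89; 0 -14.3 -4.2 2 -89; 0 -14.3 -4.2 2 -89; 0 -14.3 -4.2 2 -89; 0 -14.3 -4.2 2 -89; 0 -14.3 -4.2 2 -89; 0 -14.3 -4.2 2 -89; 0 -14.3 -4.2 2 -89'; python3 - <<'E'
from h import *
from rig import *
go(-3,140,48,TH)
for n,(a,b,c,d) in(("top",(150,255,180,345)),("side",(120,270,200,310)),):
    p,_=grab_frame(n);g=(255*(p[a:b,c:d]/255.)**.6).astype('uint8')
    cv2.imwrite(f"pics/{n}5.png",cv2.resize(g,None,fx=4,fy=4,interpolation=cv2.INTER_CUBIC))
E
```

```text
clock: 10.3
eef_pos: [441.7, 24.1, 303.6]
tcp_rot: [3.138, 0.007, 1.426]
contact_force: [-0.0, -0.0, 0.4]
opening: 0.003
rail now [ -3.  141.8] tipz 130.5961537794729 yaw [3.1376 0.0067 1.4257] F [-0.  -0.   0.4] 10.3
shift cm [0.05 0.15 8.26] turn deg -0.821908264178691
```

View pics/side5.png

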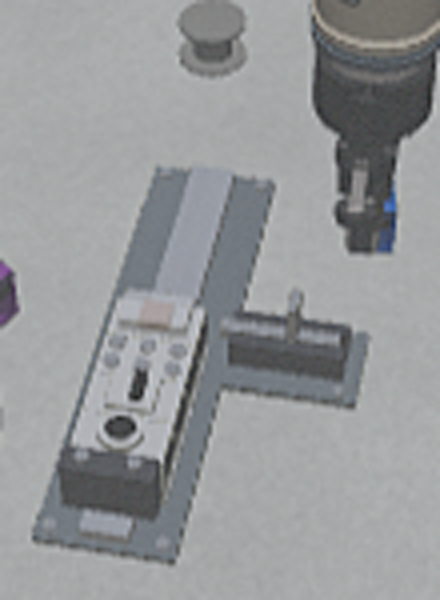

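View pics/top5.png

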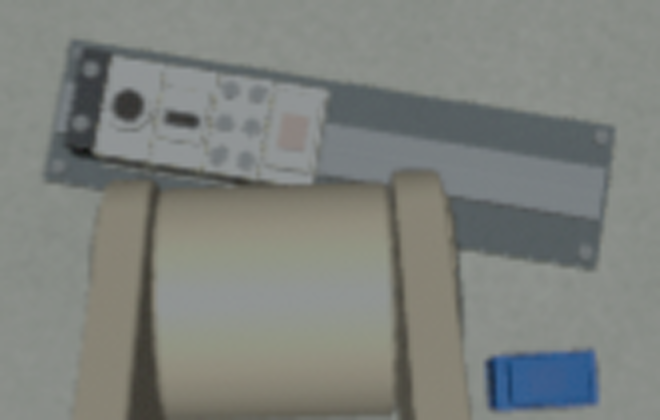

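```bash
python3 -m creep '0 0 0 4 -0.8; 0 0 0 7 -0.8; 0 0 0 8.2 -0.8; 0 0 0 8.2 -0.8; 0 0 0 8.2 -0.8'; python3 - <<'E'
from h import *
from rig import *
go(-3,112,48,TH)
for n,(a,b,c,d) in(("side",(120,270,200,310)),):
    p,_=grab_frame(n);g=(255*(p[a:b,c:d]/255.)**.6).astype('uint8')
    cv2.imwrite(f"pics/{n}6.png",cv2.resize(g,None,fx=4,fy=4,interpolation=cv2.INTER_CUBIC))
E
```

```text
clock: 10.9
eef_pos: [442.6, 23.6, 222.5]
tcp_rot: [3.137, 0.007, 1.44]
contact_force: [0.7, 0.2, 0.2]
opening: -0.004
rail now [ -3.3 140.9] tipz 49.491546049782556 yaw [3.1368 0.0067 1.4398] F [0.7 0.2 0.2] 10.9
shift cm [0.04 2.89 0.16] turn deg -0.013231684679941711
```

View pics/side6.png

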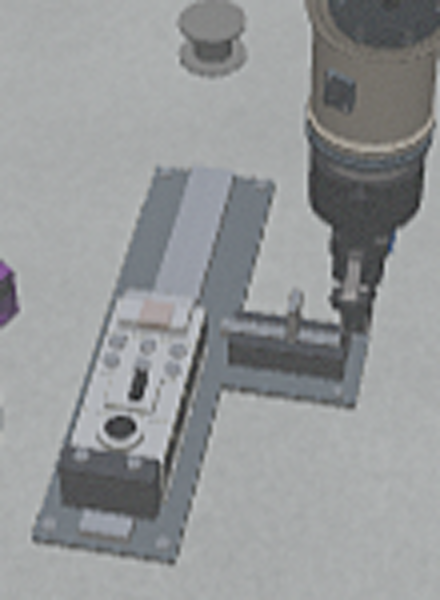

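```bash
python3 -m creep '0 0 0.8 0 0; 0 0 1.6 0 0; 0 0 2.2 0 0; 0 0 2.5 0 0; 0 0 2.8 0 0; 0 0 3.1 0 0; 0 0 3.4 0 0; 0 0 3.7 0 0; 0 0 4 0 0; 0 0 4.3 0 0; 0 0 4.6 0 0; 0 0 4.9 0 0; 0 0 5.2 0 0; 0 0 5.5 0 0; 0 0 5.8 0 0; 0 0 6.1 0 0; 0 0 6.4 0 0; 0 0 6.6 0 0; 0 0 6.8 0 0'; python3 - <<'E'
from h import *
from rig import *
go(-3,65,48,TH)
for n,(a,b,c,d) in(("side",(120,270,200,310)),):
    p,_=grab_frame(n);g=(255*(p[a:b,c:d]/255.)**.6).astype('uint8')
    cv2.imwrite(f"pics/{n}7.png",cv2.resize(g,None,fx=4,fy=4,interpolation=cv2.INTER_CUBIC))
E
```

```text
clock: 12.85
eef_pos: [510.4, 14.7, 223.3]
tcp_rot: [3.136, 0.006, 1.44]
contact_force: [-2.6, -0.0, -1.4]
opening: 0.0
rail now [-3.3 72.5] tipz 50.30822455060974 yaw [3.1356 0.0064 1.4399] F [-2.6 -0.  -1.4] 12.85
shift cm [0.03 0.75 0.24] turn deg -0.007480245370286964
```

View pics/side7.png

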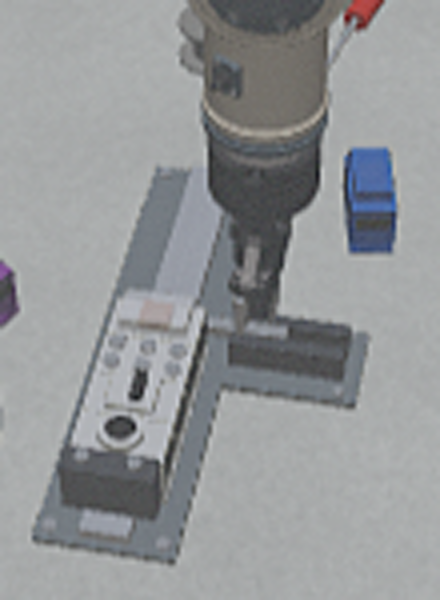

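Bolt is sliding at ~3 N; on to the end of its travel.

```bash
python3 -m creep '0 0 0.2 0 0; 0 0 0.4 0 0; 0 0 0.6 0 0; 0 0 0.7 0 0; 0 0 0.8 0 0'; python3 -c "
from h import *
go(-3,65,48)"
```

```text
clock: 13.4
eef_pos: [518.5, 13.7, 223.4]
tcp_rot: [3.136, 0.006, 1.44]
contact_force: [-5.6, 1.9, 1.6]
opening: 0.003
rail now [-3.3 64.3] tipz 50.37990733891232 yaw [3.1359 0.0064 1.4398] F [-5.6  1.9  1.6] 13.4
shift cm [ 0.03 -0.07  0.24] turn deg None
```

```bash
python3 -m creep '0 0 0.15 0 0; 0 0 0.3 0 0; 0 0 0.3 0 0'; python3 -c "
from h import *
go(-3,65,48)"
```

```text
clock: 13.7
eef_pos: [519.5, 13.5, 223.3]
tcp_rot: [-3.141, 0.007, 1.44]
contact_force: [-12.4, 2.7, 10.0]
opening: -0.0
rail now [-3.3 63.3] tipz 50.25622205171476 yaw [-3.1414  0.0067  1.4395] F [-12.4   2.7  10. ] 13.7
shift cm [ 0.03 -0.17  0.23] turn deg None
```

```bash
python3 -m creep '0 0 -0.5 0 0; 0 0 -1.5 0 0; 0 0 -3 0 0; 0 0 -5 0 0; 0 0 -6 -3 0; 0 0 -8 -8 0; 0 0 -12 -13 0; 0 0 -16 -16 0; 0 0 -20 -18 0; 0 0 -20 -18 0; 0 0 -20 -18 0; 0 0 -20 -18 0'; python3 - <<'E'
from h import *
from rig import *
go(-3,65,48,TH)
for n,(a,b,c,d) in(("top",(150,255,180,345)),("side",(120,270,200,310)),):
    p,_=grab_frame(n);cv2.imwrite(f"pics/{n}8r.png",p);g=(255*(p[a:b,c:d]/255.)**.6).astype('uint8')
    cv2.imwrite(f"pics/{n}8.png",cv2.resize(g,None,fx=4,fy=4,interpolation=cv2.INTER_CUBIC))
E
```

```text
clock: 14.9
eef_pos: [322.1, 40.9, 403.3]
tcp_rot: [3.14, 0.006, 1.44]
contact_force: [0.4, 1.0, -0.3]
opening: 0.003
rail now [ -1.8 262.6] tipz 230.25628242824843 yaw [3.1397 0.0063 1.4398] F [ 0.4  1.  -0.3] 14.9
shift cm [ 0.   19.72 18.26] turn deg -0.011181858722869226
```

View pics/side8.png

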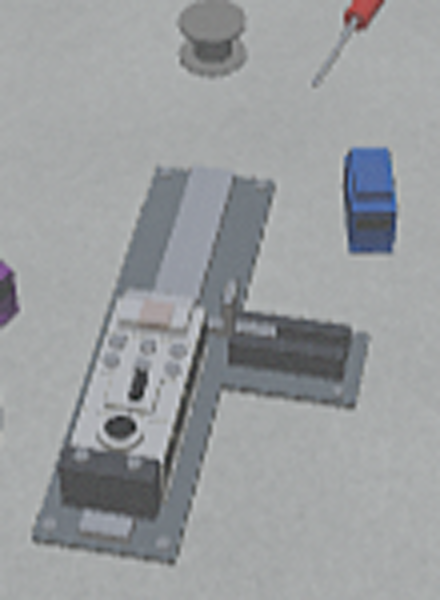

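View pics/top8.png

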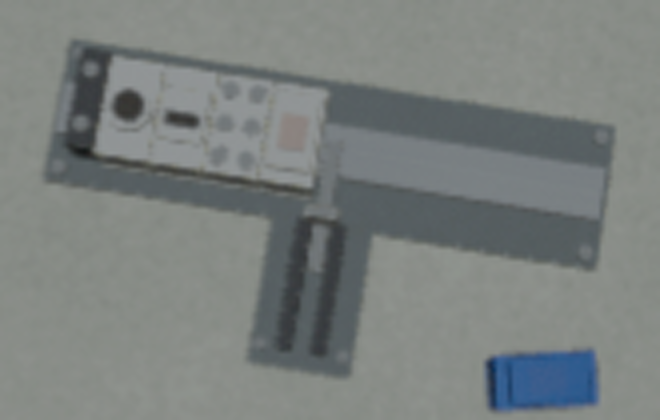

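```bash
python3 - <<'E'
from h import *
q=lambda l:np.array(l)/4-.4+[180,150]
rl=lambda p,z:((ray("top",q(p),z)[:,:2]-T0)@RR).round(1).tolist()
print("tab",rl([[320,211]],71),"nose",rl([[332,140]],35),"rear corners",rl([[328,90],[313,189]],58))
q2=lambda l:np.array(l)/4-.4+[200,120]
print("tab side",((ray("side",q2([[232,284]]),71)[:,:2]-T0)@RR).round(1))
from rig import *
sign_off()
E
```

```text
tab [[-1.9, 49.3]] nose [[-1.4, -3.9]] rear corners [[5.8, -31.8], [5.1, 34.0]]
tab side [[-9.6 49.2]]
the job is handed in; nothing more can be done
```

I pushed the four modules as one row up to the end stop, then pushed the bolt by its thumb tab fully across behind them. I backed the arm well clear and handed the job in at about 15 s of the 48 s allowed; no verdict was given.

**Row:** In the last top view the rear corners are at x ≈ 5–6 mm, against 6 mm when home. The push stalled at about 23 N, and the pictures show no gaps between modules and none lifted or tipped.

**Bolt:** The top view puts the tab at y ≈ 49 mm (50 mm at full travel) and the nose at y ≈ -4 mm. The push also stalled at about 13 N, so the bolt is at its end of travel.

**Bystanders:** I kept the arm clear of the reel, flux bottle, screwdriver, meter and the blue and purple look-alikes. I did not measure their positions again at the end.

**Disagreement:** The side view put the tab about 8 mm off along the rail (x ≈ -10 mm, against -2 mm from the top view). It showed the same offset before the bolt moved. I put this down to the single hand-picked pixel on the blurred tab; the two views agree on the bolt's travel.

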